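# Tip the tube rack flat and shut the fraction collector

### The job

The empty tube rack has been left standing on its end in the open bay of the fraction collector: push it over, without grasping or lifting it, so that it lies flat on its plain base plate with its tube holes facing up, beside the loaded rack. Then push the collector's hinged lid over until it is fully shut, without slamming it. Leave the loaded rack, the jars, bottles and everything else where they stand.

Things in the scene. Friction and masses are not known exactly. Their poses are not given: they have to be found in the camera images.
- collector: Fraction collector: white open-topped bay fixed to the bench. Origin: centre of the bay's underside, on the bench; x roughly away from the robot, y left, z up. Bay inside 215 (x) by 210 (y) mm, floor 20 mm and rim 78 mm above the bench, walls 8 mm. Along its -y side a ledge 80 mm wide, 45 mm high, carries two jars. The lid is hinged along the +y rim.
- rack: Empty tube rack, loose white block 130 x 70 x 45 mm, 0.2-0.4 kg, standing on end in the left or right half of the bay near the near wall. Origin: centre of the end it stands on. z: up its 130 mm length; y: its width; +x face: plain grey base plate, facing the bay's free length; -x face: two rows of dark tube holes. Leant 0.33 rad towards +x it falls over. Lying flat as asked, its x points down.
- rack_mid (a point): Centre of the empty rack's block (65 mm up from the end it stands on).
- rack_heel (a point): Middle of the empty rack's bottom edge on the base-plate side, about which it tips; it stays at the bay floor unless the rack is lifted.
- full_rack: The loaded rack, loose, lying flat in the other half of the bay (bystander). Its z axis points up; origin on the bay floor, 15 mm short of its near end.
- full_rack_mid (a point): Centre of the loaded rack: 130 mm along the bay, 70 mm wide, 45 mm thick, with tube caps 6 mm proud on top.
- lid (a joint): Lid angle, rad: 0 shut, level on the rim; 1.57 upright; at the start 1.75 to 2.0, leaning back outwards over the +y side. The hinge is stiff (0.6 N m friction, about 4 N to push near the free edge) and stays where it is left: it must be pushed all the way down. Lid 0.35 kg.
- lid_hinge (a point): Middle of the lid's hinge line, which runs along the collector's x on the +y rim (113 mm from the collector's centre, 78 mm above the bench).
- lid_mid (a point): Centre of the lid's outer face (on top when shut), 110 mm from the hinge line. Flat panel, no knob: 231 mm along the hinge, 220 mm from hinge line to free edge, 8 mm thick, a white frame 22 mm wide around a clear pane set 1 mm below the frame's outer face. The inner face lies in the plane of the hinge line, the outer face 8 mm outside it.
- jar_a: Capped amber jar, 40 mm diameter, 60 mm high, on the collector's ledge (bystander). Origin: centre of underside.
- jar_b: Another such jar on the ledge (bystander). Origin: centre of underside.
- bottle_a: Blue-capped glass bottle, 80 mm diameter, 170 mm high, on the bench (bystander). Origin: centre of underside.
- bottle_b: Another such bottle (bystander). Origin: centre of underside.
- beaker: Glass cup, 60 mm diameter, 75 mm high, beside the collector (bystander). Origin: centre of underside.
- tip_box: Lidded box 85 by 120 by 60 mm high (bystander). Origin: centre of underside.
- column: Short white flanged column standing upright, 40 mm diameter, 110 mm high (bystander). Origin: centre of underside.
Mind the look-alikes: they are no part of the job. Leave any brown or green look-alike of the rack alone.

How it is judged:
On the way, in this order (a step that is already met when the one before it is completed fails the run):
1. the empty rack lies flat on its base plate in the bay, holes up, while the lid is still open (angle between rack's own x axis and vertical above 3.04 rad and z of rack_mid in the frame of collector below 0.05 m and value of joint lid above 1 rad), for 0.2 s.
2. the lid is fully shut (value of joint lid below 0.04 rad), for 0.2 s.
At the end, for the whole second after the job is handed in: The empty rack lies at rest on its base plate (within 0.1 rad) on the bay floor, holes up; the lid is within 0.04 rad of shut; the loaded rack and the other things are within 30 mm of where they stood and upright (angle between rack's own x axis and vertical above 3.04 rad and z of rack_mid in the frame of collector below 0.05 m and linear speed of rack below 0.02 m/s and angular speed of rack below 0.1 rad/s and value of joint lid below 0.04 rad and horizontal distance between rack_mid and collector below 0.12 m and not (distance of any of jar_a, jar_b, bottle_a, bottle_b, beaker, tip_box, column, full_rack_mid from where it was at the start of the episode above 0.03 m) and not (angle between any of jar_a, jar_b, bottle_a, bottle_b, beaker, tip_box, column's own z axis and vertical above 0.5 rad or angle between full_rack's own z axis and vertical above 0.3 rad)); the robot touches nothing.
It fails at once if the empty rack is lifted: its tipping edge rises more than 18 mm off the bay floor (z of rack_heel in the frame of collector above 0.038 m).
It fails at once if the lid is slammed: it closes faster than 4 rad/s (velocity of joint lid below -4 rad/s).
It fails at once if the loaded rack or another bystander is moved more than 30 mm (distance of any of jar_a, jar_b, bottle_a, bottle_b, beaker, tip_box, column, full_rack_mid from where it was at the start of the episode above 0.03 m).
It fails at once if the loaded rack or another bystander is tipped (angle between any of jar_a, jar_b, bottle_a, bottle_b, beaker, tip_box, column's own z axis and vertical above 0.5 rad or angle between full_rack's own z axis and vertical above 0.3 rad).
It also fails if it takes over 58 s, if anything falls off the work surface, if the arm or the gripper's body presses on something with over 40 N, if the wrist force passes 120 N, or if a joint passes its speed limit or range.

### The arm

A 6-joint arm with a two-finger parallel gripper is mounted at the origin on the work surface. World frame = base frame: x ahead of the robot, y to its left, z up, the work surface at z = 0. Lengths are in m, angles in rad, forces in N, time in s.
With the tool pointing down it reaches from about 0.325 to 0.925 m from the base axis. Payload 3.1 kg.
Tool frame: the origin (TCP) lies on the centre line of the jaws, within the pads' length; the fingertips stand 22 mm ahead of it and the grasp point (between the pads) lies 3 mm ahead of it; x points along the fingers, y is the direction in which the jaws open and shut, and the axes are right-handed (so a half turn about x gives the same grasp; the last joint's range is limited). The gripper opens to 85 mm and grips with 20 to 120 N. Pads are 22 mm wide; open, the fingers measure 114 mm over their backs; the gripper's body (76 mm by 85 mm) begins 54 mm behind the grasp point. The pads swing forward as they close: fully open they stand 13 mm farther back than shut.
Start: joints at [1.047, 0.217, 1.613, -0, 1.311, -0.112], TCP at [0.25, 0.573, 0.253] pointing down, gripper open.
Joint ranges: [-2.75, 2.75], [-0.78, 2.1], [0.31, 2.55], [-1.13, 4.27], [0.13, 2.63], [-2.58, 2.58]. Speed limits (rad/s): [2.79, 2.79, 3.14, 3.14, 3.14, 3.14].

### API

Orientations are given as a unit quaternion [x, y, z, w].
In Python, from rig import readout, imaging, robot gives the robot as it stands. The module is installed in compiled form; this text tells all that it offers.
- The arm moves only by the tool servo_tool, never from a script. Its argument "motion" is a list of rows, each a list of 7 numbers: the shift along the world's x, y, z in m, then the turn, a rotation vector about the world's x, y, z in degrees, then the closure, from 0 (fully open) to 1 (shut). A call has 1 to 8 rows; each row is the pose to reach, as a shift and turn from the pose commanded when the call began; what a row does not reach only later rows make up. A row lasts 1/10 s, in which the tool goes at most 50 mm and 8.59 degrees, less where a joint would pass 70% of its speed; a pose out of reach is approached as far as the arm can. A call with a gripper value outside its range is refused whole. The fingers move at their own pace and stop on an object; "newtons" is the grip in N (left out, the last holds). Time passes only in rows, so rows that repeat a pose let the fingers close. It gives the time, the measured TCP pose, the force and the opening at its end, in the units of the state.
- readout.observe(): the state, without advancing time (a new reading comes with each control period).
- imaging.capture(name): name is "side" or "top"; returns the picture (420x560x3 uint8, red, green, blue); there is no depth.
- imaging.camera_model(name): a dict with "fx", "fy", "cx", "cy" (pixels), "R" (3x3) and "t" (3): a world point X has camera coordinates R X + t. Camera axes: x right, y down, z forward; pixel columns grow to the right and rows downward; lengths in m; the calibration is good to about 2 mm. A picture is of the moment at which its call begins. camera_model takes no time and is no camera call.
- robot.sign_off(): hands the job in, once; it reports no verdict.
The state is a dict: "clock": time; "joint_pos": joint angles; "qvel": joint speeds; "effort": joint torques, N m; "tool_pos": TCP position; "tcp_rot": TCP orientation; "contact_force": force on the tool from outside, world axes, zero at the start; "ft_torque": the same for the moment, N m; "finger_gap": opening from 0.0 (shut) to 1.0 (fully open).
Only numpy, scipy, OpenCV 4.12 (cv2) and the standard library are available. Lean on these libraries where they do the work, as an engineer would, in place of code of your own. Each camera call takes 0.05 s, during which the arm holds its last target.

## Working session

There is one attempt and no reset: what is moved stays moved. The work goes in short steps, Python scripts to look and compute and a tool call to move; the robot and the scene stay as the last step left them, time stands still between calls to the robot, and variables do not carry over. Pictures are saved under pics/ and viewed, and the job is handed in when it is done.

Besides the shell and the picture viewer there is one more tool, called after "Call:" in YAML: its name, and indented under it one key for each argument. servo_tool: Moves the arm, as the interface text tells. Its arguments: {"type":"object","properties":{"motion":{"type":"array","items":{"type":"array","items":{"type":"number"}}},"newtons":{"type":"number"}},"required":["motion"]}

```bash
mkdir -p pics; python3 - <<'E'
from rig import readout, imaging
import cv2
for n in("side","top"):
    im=imaging.capture(n); cv2.imwrite(f"pics/{n}0.png",im[:,:,::-1])
    m=imaging.camera_model(n); print(n,m)
print(readout.observe())
E
```

```text
side {'fx': 410.59221003199065, 'fy': 410.59221003199065, 'cx': 281.440423945743, 'cy': 213.7031297516623, 'R': array([[ 0.96883015, -0.24767872,  0.00483731],
       [-0.138383  , -0.5572943 , -0.81870215],
       [ 0.2054709 ,  0.79251392, -0.57419804]]), 't': array([-0.45795457,  0.14626604,  1.06574941])}
top {'fx': 409.00994110404594, 'fy': 409.00994110404594, 'cx': 273.27193948285293, 'cy': 206.0821319950712, 'R': array([[-0.02065826, -0.99965731,  0.01607811],
       [-0.98462321,  0.01755212, -0.17380754],
       [ 0.17346578, -0.01942144, -0.98464838]]), 't': array([2.02602659e-05, 4.76124470e-01, 1.10413668e+00])}
{'clock': 0.1, 'joint_pos': array([ 1.04679834e+00,  2.17705232e-01,  1.61479534e+00,  2.09847306e-05,
        1.31132349e+00, -1.12190405e-01]), 'qvel': array([-0.00056526, -0.00028045, -0.00255257, -0.00060264, -0.00062017,
       -0.00171135]), 'effort': array([-6.87047959e-04, -3.98077369e+01, -3.04970956e+01, -1.34201091e-04,
        4.19229138e-03,  2.93190317e-05]), 'tool_pos': array([0.2497825 , 0.57215211, 0.25207105]), 'tcp_rot': array([ 0.14382404,  0.69242301, -0.14531824,  0.69191591]), 'contact_force': array([ 1.93377871, -0.02069303,  0.71893687]), 'ft_torque': array([0.04562667, 0.01718098, 0.01773814]), 'finger_gap': 1.0011459668447156}
```

View pics/side0.png

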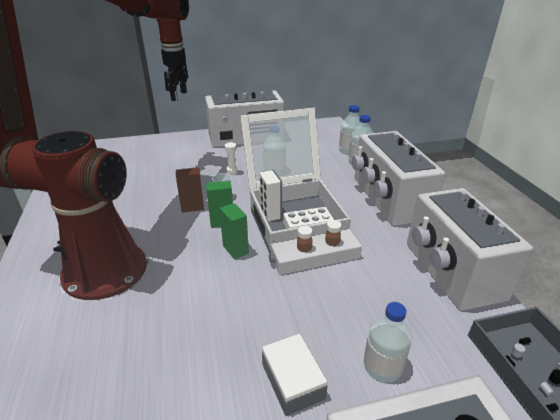

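View pics/top0.png

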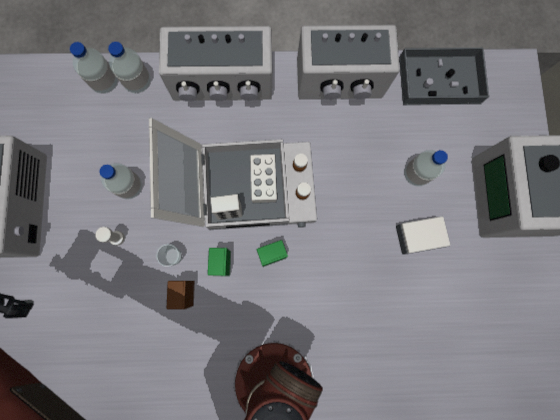

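The top view shows the white candidate rack at (225,204) in the bay, with the loaded rack at (263,178). The look-alikes are two green blocks at (218,262) and (272,252) and a brown one at (180,295). Only the white block fits the description. I'll confirm it in an enlarged crop.

```bash
python3 - <<'E'
import cv2,numpy as np
a=cv2.imread("pics/side0.png")[100:280,160:380]; b=cv2.imread("pics/top0.png")[110:290,130:330]
a=cv2.resize(a,None,fx=3.3,fy=3.3,interpolation=cv2.INTER_CUBIC);b=cv2.resize(b,None,fx=3.3,fy=3.3,interpolation=cv2.INTER_CUBIC)
cv2.imwrite("pics/ca.png",a);cv2.imwrite("pics/cb.png",b)
E
```

```text
(no output)
```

View pics/ca.png

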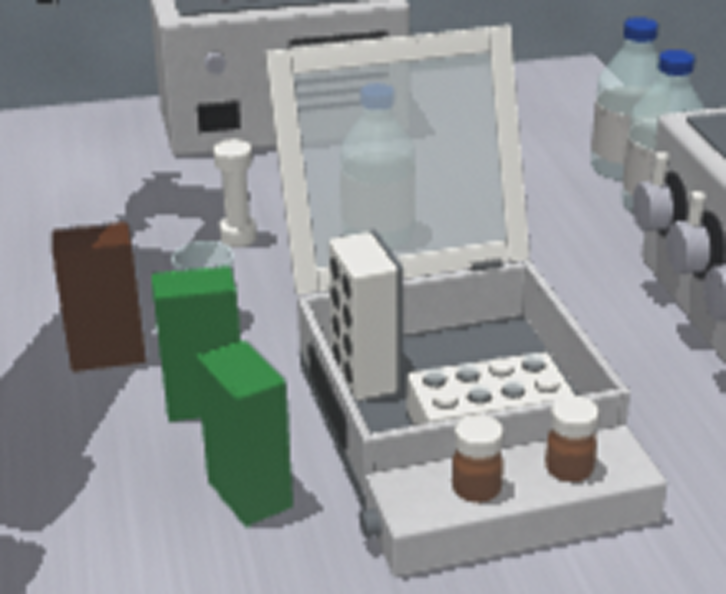

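View pics/cb.png

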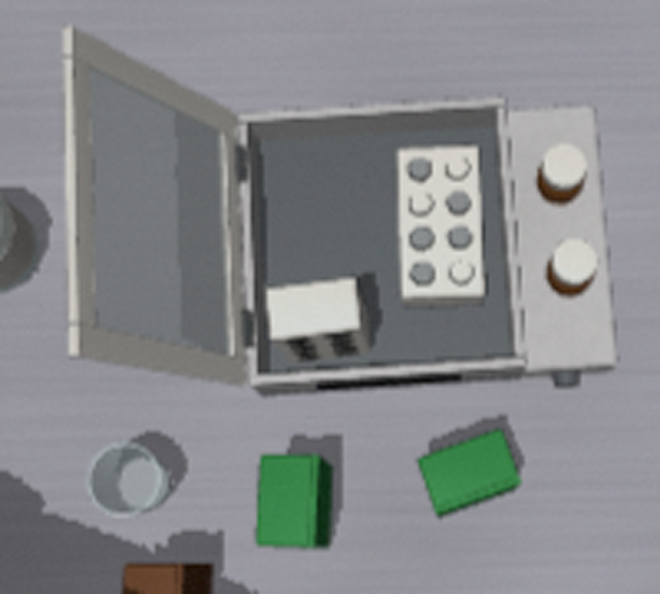

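The crop confirms it: a white block on end with dark holes facing the robot (-x). It stands in the left (+y) half of the bay, with the loaded rack on the right. Next I triangulate the corners from both views.

```bash
cat > h.py <<'E'
import numpy as np, cv2
from rig import imaging
M={n:imaging.camera_model(n) for n in("side","top")}
def K(m): return np.array([[m["fx"],0,m["cx"]],[0,m["fy"],m["cy"]],[0,0,1]])
P={n:K(m)@np.c_[m["R"],m["t"]] for n,m in M.items()}
def tri(s,t):
    X=cv2.triangulatePoints(P["side"],P["top"],np.array(s,float),np.array(t,float)).ravel();X=X[:3]/X[3]
    e=[np.linalg.norm(proj(n,X)-p) for n,p in(("side",s),("top",t))]
    return X,e
def proj(n,X):
    p=P[n]@np.r_[X,1];return p[:2]/p[2]
def plane(n,p,z):
    m=M[n];d=m["R"].T@np.array([(p[0]-m["cx"])/m["fx"],(p[1]-m["cy"])/m["fy"],1]);o=-m["R"].T@m["t"]
    return o+d*(z-o[2])/d[2]
E
python3 - <<'E'
from h import *
S=lambda u,v:(160+u/3.3,100+v/3.3)
T=lambda u,v:(130+u/3.3,110+v/3.3)
np.set_printoptions(precision=4,suppress=True)
for k,s,t in [("rk -+",(330,243),(275,340)),("rk ++",(373,232),(266,289)),("rk +-",(398,268),(358,278)),("rk --",(357,280),(362,328)),
 ("lid free near",(268,52),(72,355)),("lid free far",(512,28),(66,28)),
 ("rim ++",(526,263),(240,115)),("rim +-",(627,394),(505,101)),("rim --",(366,440),(523,368)),("rim -+",(302,297),(250,388)),
 ("jarA",(478,428),(572,262)),("jarB",(574,410),(563,165)),
 ("column",(233,148),(-88,398)),("full near-left",(425,425),(403,297))]:
    X,e=tri(S(*s),T(*t)); print(k,X,np.round(e,1))
for k,p in [("rk--",(362,328)),("rk-+",(275,340)),("rk++",(266,289)),("rk+-",(358,278))]: print(k,plane("top",T(*p),.15))
for k,p in [("rim ++",(240,115)),("rim+-",(505,101)),("rim--",(523,368)),("rim-+",(250,388))]: print(k,plane("top",T(*p),.078))
for k,p in [("full",(397,150)),("f",(482,146)),("f",(484,297)),("f",(403,297))]: print(k,plane("top",T(*p),.065))
E
```

```text
rk -+ [0.4437 0.1447 0.1464] [0.4 0.5]
rk ++ [0.4837 0.1515 0.1483] [0.6 0.6]
rk +- [0.4895 0.0806 0.1514] [0.2 0.3]
rk -- [0.4523 0.078  0.1462] [0.6 0.7]
lid free near [0.4153 0.2621 0.2789] [0.6 0.8]
lid free far [0.646  0.2739 0.2758] [0.6 0.8]
rim ++ [0.6449 0.1844 0.0762] [0.4 0.5]
rim +- [ 0.6558 -0.0397  0.0756] [0.1 0.1]
rim -- [ 0.4292 -0.0489  0.0763] [0.9 0.8]
rim -+ [0.4188 0.1736 0.0767] [1.4 1.6]
jarA [ 0.5098 -0.0893  0.1035] [0.3 0.3]
jarB [ 0.5905 -0.0845  0.1031] [0. 0.]
column [0.4039 0.4336 0.1089] [1.  1.4]
full near-left [0.5048 0.0507 0.0038] [1.  1.1]
rk-- [0.45  0.078 0.15 ]
rk-+ [0.4419 0.1443 0.15  ]
rk++ [0.4817 0.1514 0.15  ]
rk+- [0.4891 0.0808 0.15  ]
rim ++ [0.6458 0.1839 0.078 ]
rim+- [ 0.6547 -0.0395  0.078 ]
rim-- [ 0.4267 -0.0486  0.078 ]
rim-+ [0.4144 0.1737 0.078 ]
full [0.6171 0.0527 0.065 ]
f [ 0.6195 -0.0196  0.065 ]
f [ 0.4888 -0.0184  0.065 ]
f [0.4899 0.0491 0.065 ]
```

```bash
python3 - <<'E'
from h import *
from rig import readout
from scipy.spatial.transform import Rotation as Ro
np.set_printoptions(precision=4,suppress=True)
print(Ro.from_quat(readout.observe()["tcp_rot"]).as_matrix())
S=lambda u,v:(160+u/3.3,100+v/3.3)
T=lambda u,v:(130+u/3.3,110+v/3.3)
print(tri(S(155,290),T(258,548)),tri(S(155,272),T(258,548)),tri(S(238,292),T(318,547)), tri(S(240,268),T(316,456)))
for p in [(258,456),(316,456),(258,548)]: print("greenA",plane("top",T(*p),.13))
for p in [(418,462),(505,430),(520,482)]: print("greenB",plane("top",T(*p),.13))
print("bottle cap",tri((273,131),(108,172)))
print("bottle base",plane("top",(122,185),0.1), "beaker",plane("top",(169,254),.04))
E
```

```text
[[-0.0011  0.4003  0.9164]
 [-0.0019  0.9164 -0.4003]
 [-1.     -0.0022 -0.0003]]
(array([0.2883, 0.1616, 0.1109]), [np.float64(0.8347440760543633), np.float64(0.9575608976817411)]) (array([0.2891, 0.1589, 0.1306]), [np.float64(1.164385049061246), np.float64(1.3457389374128421)]) (array([0.3214, 0.11  , 0.1325]), [np.float64(12.916075449972377), np.float64(14.571148840455836)]) (array([0.3569, 0.1128, 0.1512]), [np.float64(1.4395671323088233), np.float64(1.6287919947677285)])
greenA [0.3553 0.1595 0.13  ]
greenA [0.3544 0.1151 0.13  ]
greenA [0.2858 0.159  0.13  ]
greenB [0.3483 0.037  0.13  ]
greenB [ 0.3716 -0.0304  0.13  ]
greenB [ 0.3315 -0.0409  0.13  ]
bottle cap (array([0.5493, 0.4114, 0.1547]), [np.float64(0.6415365509704367), np.float64(0.8759712616439738)])
bottle base [0.53   0.3939 0.1   ] beaker [0.3482 0.279  0.04  ]
```

Call:
servo_tool:
  motion:
    - [0.01,-0.035,0,0,0,4,0.3]
    - [0.02,-0.07,0,0,0,8,0.6]
    - [0.03,-0.105,0,0,0,12,0.6]
    - [0.04,-0.14,0,0,0,16,0.6]
    - [0.045,-0.175,0,0,0,20,0.6]
    - [0.05,-0.21,0,0,0,24,0.6]
    - [0.055,-0.245,0,0,0,27,0.6]
    - [0.06,-0.28,0,0,0,29,0.6]

```text
clock: 0.9
tool_pos: [0.3098, 0.2912, 0.2528]
tcp_rot: [-0.034, 0.706, 0.034, 0.706]
contact_force: [0.7, -0.7, -0.2]
finger_gap: 0.4
```

Call:
servo_tool:
  motion:
    - [0.01,-0.03,0,0,0,0,0.6]
    - [0.02,-0.06,0,0,0,0,0.6]
    - [0.035,-0.09,0,0,0,0,0.6]
    - [0.05,-0.12,0,0,0,0,0.6]
    - [0.07,-0.15,0,0,0,0,0.6]
    - [0.09,-0.18,0,0,0,0,0.6]
    - [0.096,-0.18,0,0,0,0,0.6]
    - [0.096,-0.18,0,0,0,0,0.6]

```text
clock: 1.7
tool_pos: [0.4064, 0.1124, 0.253]
tcp_rot: [-0.032, 0.707, 0.033, 0.706]
contact_force: [0.1, 0.1, -0.4]
finger_gap: 0.399
```

Call:
servo_tool:
  motion:
    - [0,0,-0.03,0,0,0,0.6]
    - [0,0,-0.06,0,0,0,0.6]
    - [0,0,-0.09,0,0,0,0.6]
    - [0,0,-0.113,0,0,0,0.6]
    - [0,0,-0.113,0,0,0,0.6]

```text
clock: 2.2
tool_pos: [0.4017, 0.1136, 0.1365]
tcp_rot: [-0.034, 0.71, 0.034, 0.703]
contact_force: [-0.0, 1.4, 0.7]
finger_gap: 0.4
```

```bash
cat > look.py <<'E'
import sys,cv2,numpy as np
from rig import imaging
k=sys.argv[1]
a=imaging.capture("side")[80:290,160:380,::-1]; b=imaging.capture("top")[100:310,130:330,::-1]
o=np.hstack([cv2.resize(c,None,fx=1.9,fy=1.9,interpolation=cv2.INTER_CUBIC) for c in(a,b)])
cv2.imwrite(f"pics/{k}.png",o)
E
python3 look.py p1
```

```text
(no output)
```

View pics/p1.png

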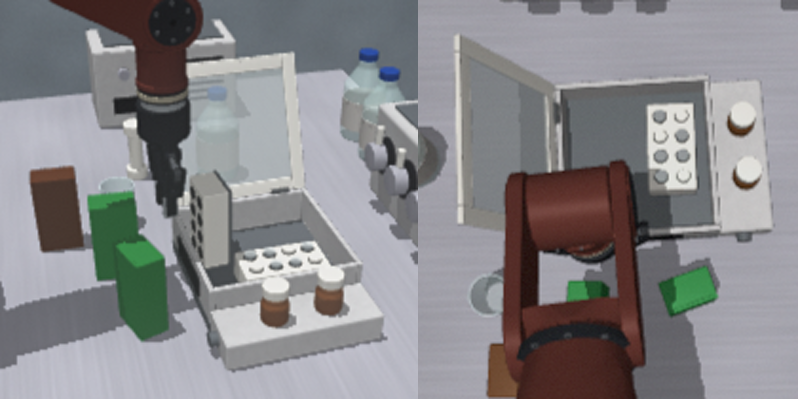

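The fingers are just behind the rack's hole face (side crop about (172,205)), clear of the green blocks. I'll push slowly in +x.

Call:
servo_tool:
  motion:
    - [0.008,0.001,0,0,0,0,0.6]
    - [0.016,0.002,0,0,0,0,0.6]
    - [0.024,0.003,0,0,0,0,0.6]
    - [0.03,0.003,0,0,0,0,0.6]
    - [0.036,0.004,0,0,0,0,0.6]
    - [0.042,0.004,0,0,0,0,0.6]
    - [0.048,0.005,0,0,0,0,0.6]
    - [0.048,0.005,0,0,0,0,0.6]

```text
clock: 3.1
tool_pos: [0.4552, 0.1178, 0.1404]
tcp_rot: [-0.033, 0.706, 0.033, 0.707]
contact_force: [-0.6, 0.5, 0.1]
finger_gap: 0.397
```

```bash
python3 look.py p2
```

```text
(no output)
```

View pics/p2.png

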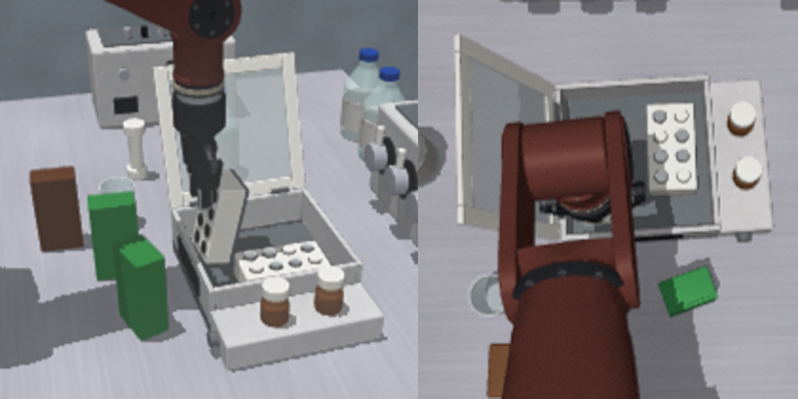

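The rack leans about 0.2 rad with its heel in place. I'll continue.

Call:
servo_tool:
  motion:
    - [0.006,0.001,0,0,0,0,0.6]
    - [0.012,0.001,0,0,0,0,0.6]
    - [0.018,0.002,0,0,0,0,0.6]
    - [0.024,0.002,0,0,0,0,0.6]
    - [0.03,0.003,0,0,0,0,0.6]
    - [0.03,0.003,0,0,0,0,0.6]
    - [0.03,0.003,0,0,0,0,0.6]
    - [0.03,0.003,0,0,0,0,0.6]

```text
clock: 4.0
tool_pos: [0.4839, 0.1208, 0.1401]
tcp_rot: [-0.033, 0.707, 0.033, 0.706]
contact_force: [-0.1, -0.3, -0.1]
finger_gap: 0.4
```

```bash
python3 look.py p3
```

```text
(no output)
```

View pics/p3.png

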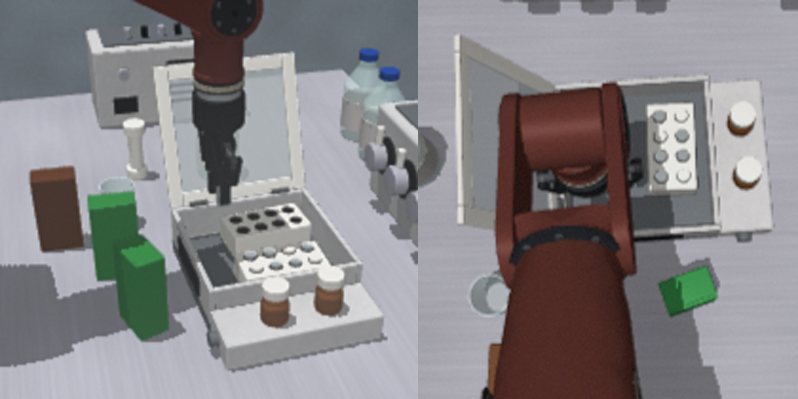

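The rack lies flat with its holes up (side crop about (265,222)). Now I rise and go over the lid's free edge to get behind it.

Call:
servo_tool:
  motion:
    - [0,0,0.03,0,0,0,1]
    - [0,0,0.07,0,0,0,1]
    - [0,0,0.11,0,0,0,1]
    - [0,0,0.15,0,0,0,1]
    - [0,0,0.19,0,0,0,1]
    - [0,0,0.225,0,0,0,1]
    - [0.01,0,0.24,0,0,0,1]
    - [0.01,0,0.24,0,0,0,1]

```text
clock: 4.9
tool_pos: [0.4959, 0.1209, 0.384]
tcp_rot: [-0.033, 0.704, 0.033, 0.709]
contact_force: [0.0, 0.2, 0.5]
finger_gap: 0.001
```

```bash
python3 look.py p4
```

```text
(no output)
```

View pics/p4.png

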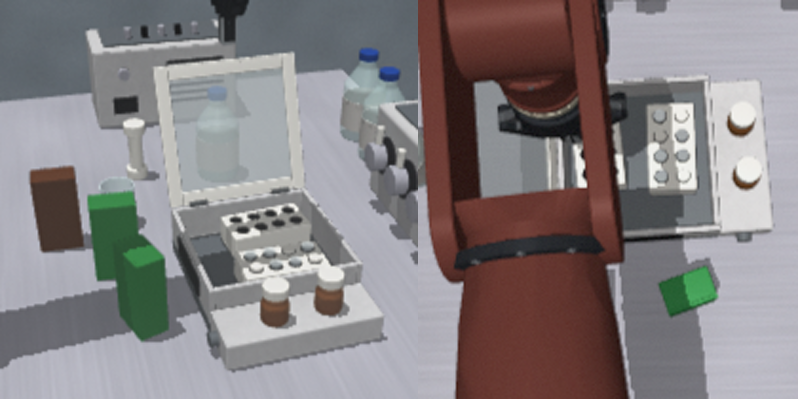

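The rack is flat and the lid is untouched. I'll move to behind the lid.

Call:
servo_tool:
  motion:
    - [0.006,0.035,0,0,0,0,1]
    - [0.012,0.07,0,0,0,0,1]
    - [0.018,0.105,0,0,0,0,1]
    - [0.024,0.14,0,0,0,0,1]
    - [0.03,0.175,0,0,0,0,1]
    - [0.034,0.205,0,0,0,0,1]
    - [0.034,0.215,0,0,0,0,1]
    - [0.034,0.215,0,0,0,0,1]

```text
clock: 5.8
tool_pos: [0.5269, 0.3363, 0.3776]
tcp_rot: [-0.035, 0.708, 0.033, 0.705]
contact_force: [-0.6, 0.1, -0.7]
finger_gap: -0.003
```

Call:
servo_tool:
  motion:
    - [0,0,-0.03,0,0,0,1]
    - [0,0,-0.06,0,0,0,1]
    - [0,0,-0.09,0,0,0,1]
    - [0,0,-0.112,0,0,0,1]
    - [0,0,-0.112,0,0,0,1]

```text
clock: 6.3
tool_pos: [0.5252, 0.3327, 0.2628]
tcp_rot: [-0.035, 0.71, 0.031, 0.703]
contact_force: [-0.7, 0.4, 0.2]
finger_gap: 0.001
```

```bash
python3 look.py p5
```

```text
(no output)
```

View pics/p5.png

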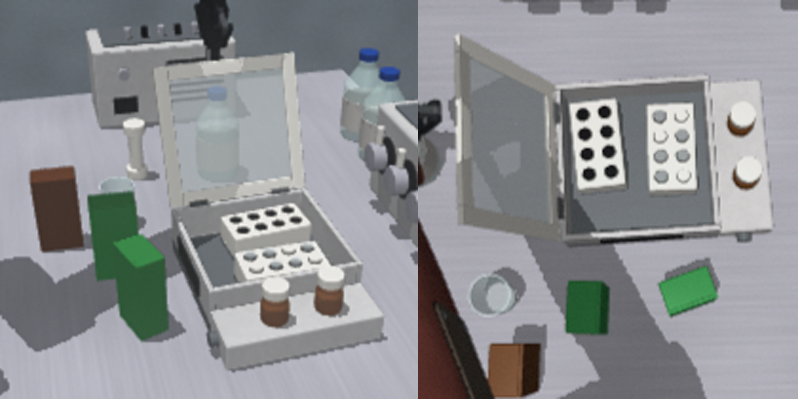

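The overhead view clearly shows the empty rack flat at (598,145), holes up, clear of the loaded rack. The fingers are behind the lid. I'll start pushing in -y.

Call:
servo_tool:
  motion:
    - [0,-0.015,0.002,0,0,0,1]
    - [0,-0.03,0.004,0,0,0,1]
    - [0,-0.04,0.006,0,0,0,1]
    - [0,-0.05,0.008,0,0,0,1]
    - [0,-0.06,0.01,0,0,0,1]
    - [0,-0.07,0.012,0,0,0,1]
    - [0,-0.08,0.014,0,0,0,1]

```text
clock: 7.1
tool_pos: [0.5293, 0.2567, 0.2847]
tcp_rot: [-0.032, 0.705, 0.035, 0.708]
contact_force: [1.3, 5.2, 3.2]
finger_gap: 0.001
```

```bash
python3 look.py p6
```

```text
(no output)
```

View pics/p6.png

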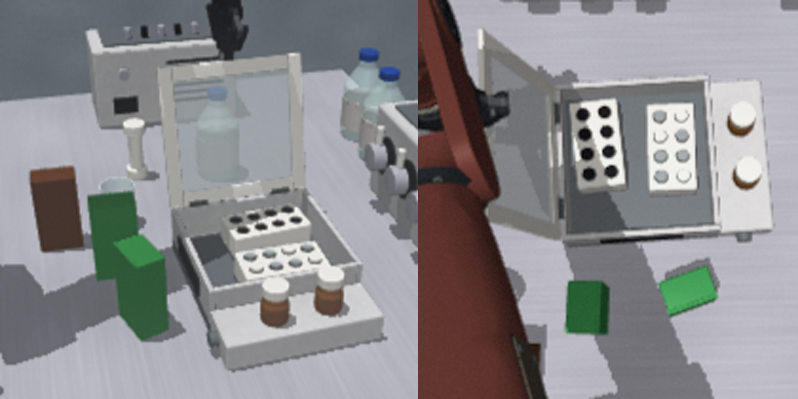

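The lid is moving at about 5 N.

Call:
servo_tool:
  motion:
    - [0,-0.01,0.001,0,0,0,1]
    - [0,-0.02,0.002,0,0,0,1]
    - [0,-0.03,0.003,0,0,0,1]
    - [0,-0.04,0.004,0,0,0,1]
    - [0,-0.05,0.004,0,0,0,1]
    - [0,-0.06,0.004,0,0,0,1]
    - [0,-0.07,0.003,0,0,0,1]
    - [0,-0.08,0.002,0,0,0,1]

```text
clock: 8.0
tool_pos: [0.5281, 0.1748, 0.2842]
tcp_rot: [-0.033, 0.706, 0.033, 0.706]
contact_force: [2.6, 1.9, 1.4]
finger_gap: 0.001
```

```bash
python3 look.py p7
```

```text
(no output)
```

View pics/p7.png

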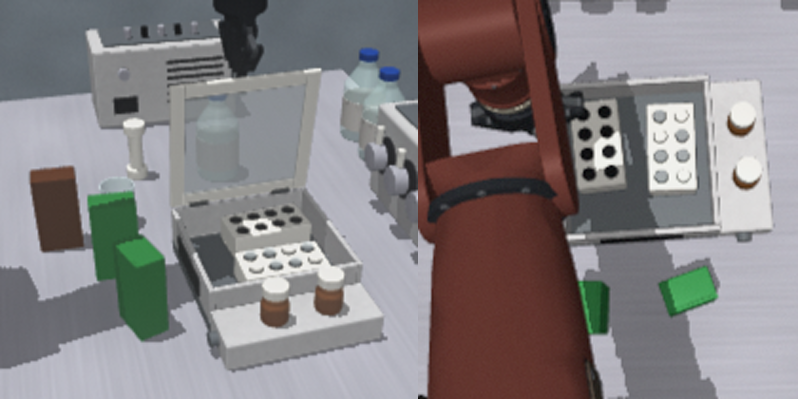

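The lid is just past upright. I'll follow the arc about the hinge.

Call:
servo_tool:
  motion:
    - [0,-0.011,0,0,0,0,1]
    - [0,-0.022,-0.001,0,0,0,1]
    - [0,-0.033,-0.002,0,0,0,1]
    - [0,-0.044,-0.004,0,0,0,1]
    - [0,-0.058,-0.01,0,0,0,1]
    - [0,-0.07,-0.017,0,0,0,1]
    - [0,-0.082,-0.023,0,0,0,1]
    - [0,-0.094,-0.03,0,0,0,1]

```text
clock: 8.9
tool_pos: [0.5286, 0.0807, 0.254]
tcp_rot: [-0.033, 0.706, 0.033, 0.707]
contact_force: [0.7, 3.1, -0.2]
finger_gap: -0.005
```

```bash
python3 look.py p8
```

```text
(no output)
```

View pics/p8.png

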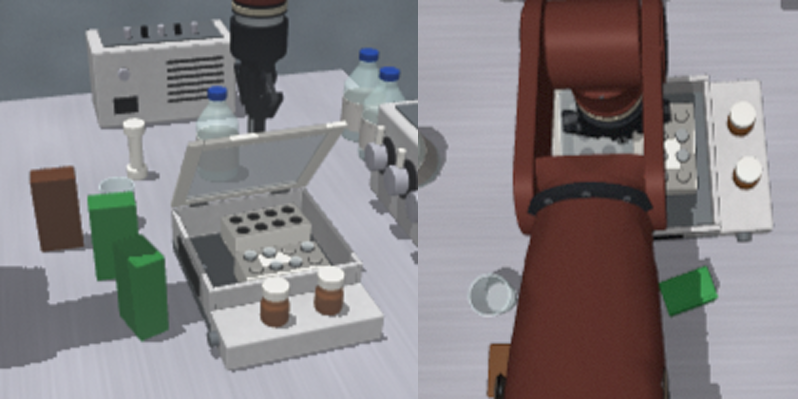

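Call:
servo_tool:
  motion:
    - [0,-0.011,-0.009,0,0,0,1]
    - [0,-0.021,-0.018,0,0,0,1]
    - [0,-0.031,-0.029,0,0,0,1]
    - [0,-0.041,-0.04,0,0,0,1]
    - [0,-0.049,-0.052,0,0,0,1]
    - [0,-0.056,-0.065,0,0,0,1]
    - [0,-0.062,-0.077,0,0,0,1]
    - [0,-0.067,-0.09,0,0,0,1]

```text
clock: 9.8
tool_pos: [0.528, 0.0141, 0.1631]
tcp_rot: [-0.033, 0.706, 0.033, 0.706]
contact_force: [0.6, 0.3, 2.2]
finger_gap: 0.0
```

```bash
python3 look.py p9
```

```text
(no output)
```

View pics/p9.png

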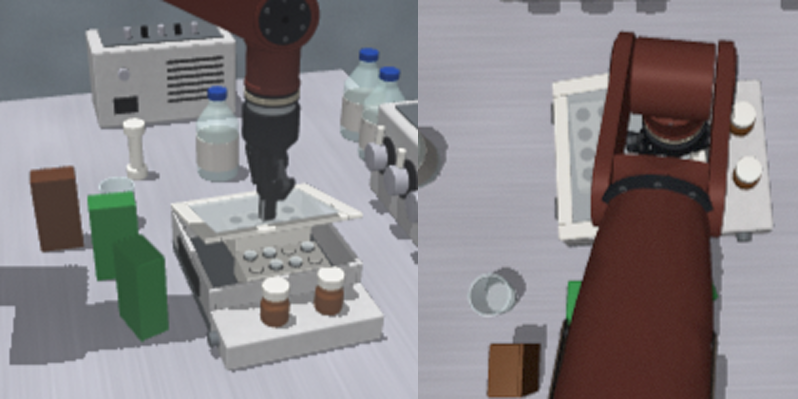

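Call:
servo_tool:
  motion:
    - [0,-0.003,-0.01,0,0,0,1]
    - [0,-0.005,-0.02,0,0,0,1]
    - [0,-0.007,-0.03,0,0,0,1]
    - [0,-0.008,-0.038,0,0,0,1]
    - [0,-0.009,-0.044,0,0,0,1]
    - [0,-0.009,-0.049,0,0,0,1]
    - [0,-0.009,-0.049,0,0,0,1]

```text
clock: 10.6
tool_pos: [0.5274, 0.006, 0.1143]
tcp_rot: [-0.033, 0.707, 0.034, 0.706]
contact_force: [-0.3, 0.7, -0.2]
finger_gap: 0.001
```

Call:
servo_tool:
  motion:
    - [0,0,-0.003,0,0,0,1]
    - [0,0,-0.006,0,0,0,1]
    - [0,0,-0.006,0,0,0,1]

```text
clock: 10.9
tool_pos: [0.5279, 0.0059, 0.1089]
tcp_rot: [-0.033, 0.706, 0.033, 0.706]
contact_force: [-0.0, -0.7, 0.2]
finger_gap: 0.002
```

```bash
python3 look.py p10
```

```text
(no output)
```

View pics/p10.png

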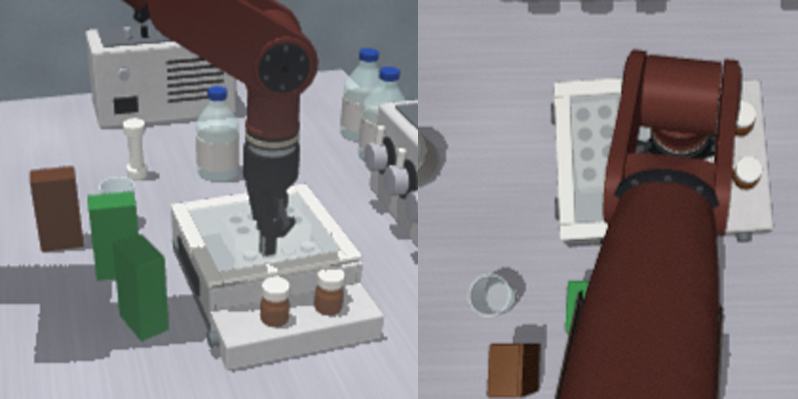

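Call:
servo_tool:
  motion:
    - [0,0,-0.002,0,0,0,1]
    - [0,0,-0.003,0,0,0,1]
    - [0,0,-0.003,0,0,0,1]

```text
clock: 11.3
tool_pos: [0.5284, 0.0058, 0.107]
tcp_rot: [-0.033, 0.706, 0.033, 0.706]
contact_force: [-1.6, 0.1, 4.8]
finger_gap: 0.001
```

Contact is building near the expected height (TCP about 0.107). I'll press a little more until it resists firmly.

Call:
servo_tool:
  motion:
    - [0,0,-0.002,0,0,0,1]
    - [0,0,-0.003,0,0,0,1]
    - [0,0,-0.003,0,0,0,1]

```text
clock: 11.6
tool_pos: [0.5286, 0.0058, 0.1069]
tcp_rot: [-0.033, 0.707, 0.033, 0.706]
contact_force: [-9.2, 0.2, 20.7]
finger_gap: 0.002
```

The lid resists firmly (20 N with no further travel), so it's seated. I'll retract.

Call:
servo_tool:
  motion:
    - [0,0,0.006,0,0,0,1]
    - [0,0,0.03,0,0,0,1]
    - [0,0,0.07,0,0,0,1]
    - [0,0,0.11,0,0,0,1]
    - [0,0,0.15,0,0,0,1]
    - [0,0,0.19,0,0,0,1]

```text
clock: 12.2
tool_pos: [0.5278, 0.0058, 0.2944]
tcp_rot: [-0.033, 0.706, 0.033, 0.706]
contact_force: [0.7, -0.5, -0.5]
finger_gap: 0.004
```

Call:
servo_tool:
  motion:
    - [-0.01,0.04,0,0,0,0,1]
    - [-0.02,0.08,0,0,0,0,1]
    - [-0.03,0.12,0,0,0,0,1]
    - [-0.04,0.16,0,0,0,0,1]
    - [-0.05,0.2,0,0,0,0,1]
    - [-0.06,0.24,0,0,0,0,1]
    - [-0.07,0.28,0,0,0,0,1]
    - [-0.08,0.31,0,0,0,0,1]

```text
clock: 13.0
tool_pos: [0.4473, 0.318, 0.2929]
tcp_rot: [-0.034, 0.706, 0.034, 0.706]
contact_force: [0.2, -0.1, -0.7]
finger_gap: 0.001
```

Call:
servo_tool:
  motion:
    - [-0.01,0.04,0,0,0,0,1]
    - [-0.02,0.08,0,0,0,0,1]
    - [-0.03,0.12,0,0,0,0,1]
    - [-0.04,0.16,0,0,0,0,1]
    - [-0.05,0.18,0,0,0,0,1]
    - [-0.05,0.18,0,0,0,0,1]

```text
clock: 13.6
tool_pos: [0.3963, 0.4983, 0.2923]
tcp_rot: [-0.035, 0.707, 0.035, 0.706]
contact_force: [-0.7, -0.3, -0.4]
finger_gap: 0.002
```

```bash
python3 look.py p11; python3 - <<'E'
import cv2
from rig import imaging
for n in("side","top"): cv2.imwrite(f"pics/{n}F.png",imaging.capture(n)[:,:,::-1])
a=cv2.imread("pics/sideF.png")[170:280,240:370]
cv2.imwrite("pics/z.png",cv2.resize(a,None,fx=5.5,fy=5.4,interpolation=cv2.INTER_CUBIC))
E
```

```text
(no output)
```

View pics/p11.png

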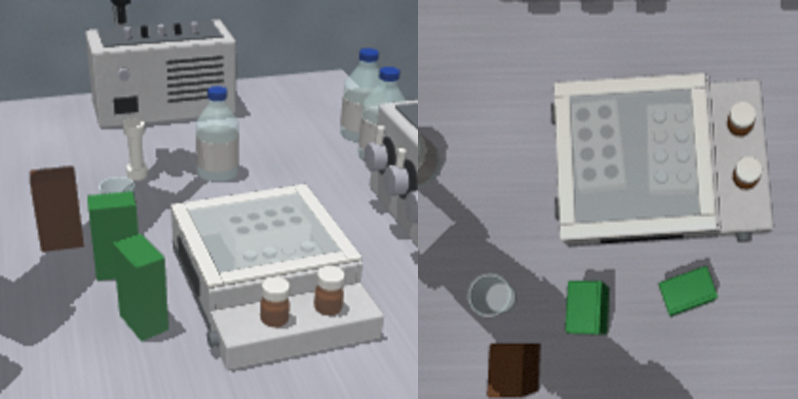

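View pics/z.png

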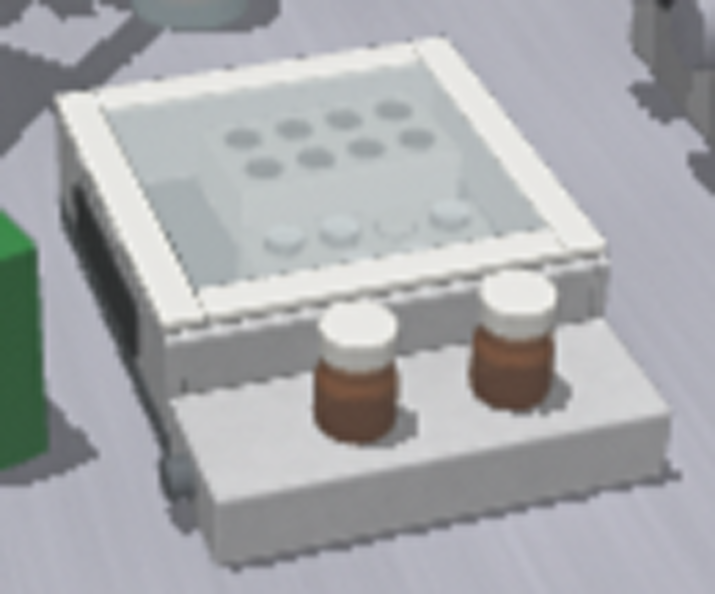

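View pics/topF.png

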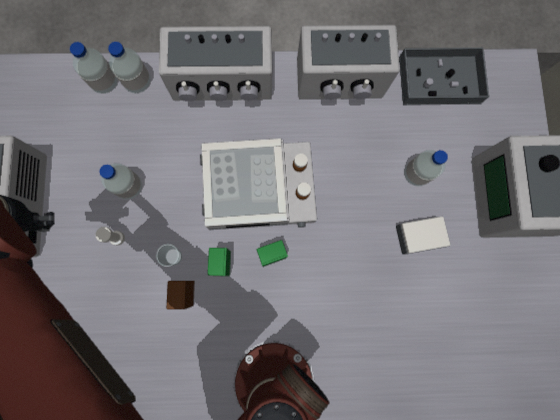

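```bash
python3 - <<'E'
import cv2
b=cv2.imread("pics/topF.png")[130:235,195:325]
cv2.imwrite("pics/zt.png",cv2.resize(b,None,fx=5.5,fy=5.5,interpolation=cv2.INTER_CUBIC))
E
```

```text
(no output)
```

View pics/zt.png

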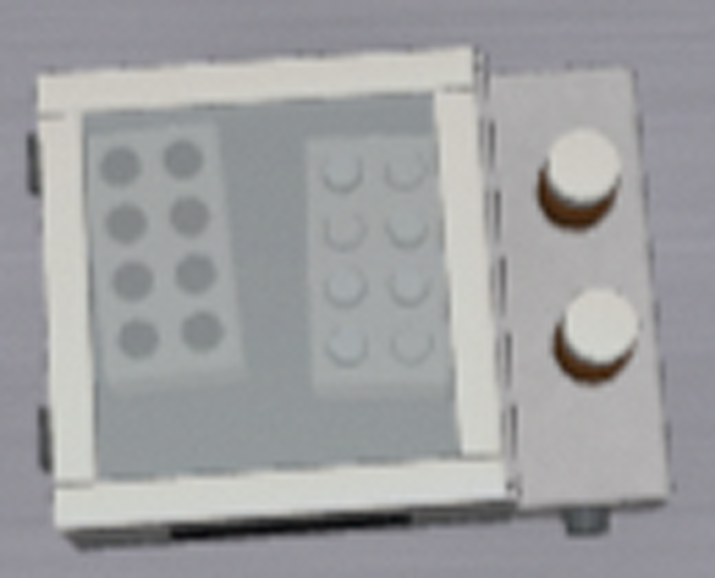

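```bash
python3 - <<'E'
from h import *
S=lambda u,v:(240+u/5.5,170+v/5.4)
T=lambda u,v:(195+u/5.5,130+v/5.5)
for k,s,t in [("free near",(165,330),(503,494)),("free far",(605,250),(474,50)),("hinge far",(437,38),(38,75)),("hinge near",(58,97),(57,527))]:
    X,e=tri(S(*s),T(*t)); print(k,X.round(4),np.round(e,1))
E
```

```text
free near [ 0.4308 -0.0431  0.0796] [0.1 0.1]
free far [ 0.6577 -0.0343  0.0821] [0. 0.]
hinge far [0.6451 0.1853 0.0854] [0.5 0.6]
hinge near [0.4193 0.1737 0.0843] [0.3 0.4]
```

The lid's free edge triangulates at 0.080–0.082 m and the hinge edge at 0.084–0.085 m, so the lid is level and seated. The bystanders sit at their starting pixels. I'll hand in.

```bash
python3 - <<'E'
from rig import robot
print(robot.sign_off())
E
```

```text
the job is handed in; nothing more can be done
None
```

I tipped the empty rack over, shut the lid, and handed the job in at about 14 s on the robot's clock, well inside the 58 s limit. No verdict came back.

- **Rack:** I pushed its hole face with two fingers until it fell. The pictures show it flat with its holes up beside the loaded rack, clear of it. I judged flatness by eye and did not measure its angle.
- **Lid:** I pushed it from behind along its arc at roughly 0.6 rad/s, with about 5 N or less at the readings I took. At the end I pressed until it resisted at 20 N with no further travel.
- **Last check on the lid:** Triangulating the corners put the free edge at 0.080–0.082 m and the hinge edge at 0.084–0.085 m. The expected height is 0.086 m, so the free edge reads a few mm low. That is about what corner picks and calibration allow, and shows no sign of the lid standing open.
- **Everything else:** The loaded rack, jars, bottles, beaker, tip box, column and the brown and green look-alikes looked unmoved in the last pictures. The arm was clear of everything.

No check failed. The only disagreement was that small height difference.

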